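# Stand the dapping punches in the polishing clamp

## Task

Draw the polishing clamp's sliding jaw fully open. Then, one punch at a time and the longest first, lay each dapping punch lying on the bench in the sloping rest with its foot on the stop and let go, take hold of it anew at another angle, and stand it upright, ball up, in a free bay of the clamp against the fixed jaw. When all are standing, slide the jaw shut until it bears firmly on them, and leave the other things on the bench where they are.

Things in the scene. Friction and masses are not known exactly. Their poses are not given: they have to be found in the camera images.
- punch_long: steel dapping punch: plain square shank 14 x 14 mm, 113 mm long, then a thin neck (9 mm) and a 14 mm ball; 135 mm long in all. Origin on its axis at mid-length (67.5 mm from either end); x axis points along the punch from its flat foot to its ball, y and z square to its side faces. About 180 g. Starts lying on the bench; may be absent
- punch_long_foot (a point): centre of that punch's flat foot face (the end away from the ball)
- punch_mid: steel dapping punch: plain square shank 14 x 14 mm, 93 mm long, then a thin neck (9 mm) and a 14 mm ball; 115 mm long in all. Origin on its axis at mid-length (57.5 mm from either end); x axis points along the punch from its flat foot to its ball, y and z square to its side faces. About 150 g. Starts lying on the bench; may be absent
- punch_mid_foot (a point): centre of that punch's flat foot face (the end away from the ball)
- punch_short: steel dapping punch: plain square shank 14 x 14 mm, 73 mm long, then a thin neck (9 mm) and a 14 mm ball; 95 mm long in all. Origin on its axis at mid-length (47.5 mm from either end); x axis points along the punch from its flat foot to its ball, y and z square to its side faces. About 120 g. Starts lying on the bench; may be absent
- punch_short_foot (a point): centre of that punch's flat foot face (the end away from the ball)
- rest: fixed sloping rest: wood base 130 x 70 x 12 mm, origin under its centre, z up. A spine 10 mm wide, 82 mm long, open on both sides for fingers, climbs at 45 degrees towards the rest's +x; at its low end a brass stop and two brass cheeks, 20 mm apart inside, reaching 28 mm up the slope and 10 mm above the spine. A punch lies on the spine, foot on the stop, its upper part free at the sides
- rest_foot (a point): where the centre of a punch's foot face comes to lie when it rests on the spine against the stop (from there the punch's axis climbs at 45 degrees towards the rest's +x, in the middle plane y = 0)
- clamp: fixed polishing clamp: grey base plate 180 x 190 x 10 mm, origin under it, z up, x towards the fixed jaw. Fixed jaw face at x = 50 mm, four teeth 11 mm proud of it make three bays 21 mm wide, 55 mm apart along y; jaws and teeth reach 42 mm above the bench. A punch stands on the base plate in a bay, its side against the fixed face
- jaw (a joint): opening of the sliding jaw (m): the gap between the jaws' faces is this plus 12 mm; 0 to 0.0125, grows towards the clamp's -x; a punch clamped flat gives 0.002. The jaw slides with about 3 N of friction and stays where it is left. Its face is flat, 170 mm wide
- jaw_lug (a point): centre of the top of the upright wooden lug on the sliding jaw's tail (14 mm along the slide, 36 mm across, top 77 mm above the bench, free for 54 mm below the top; it stands 115 mm from the jaw's face, on the clamp's -x side). Push or pinch it to slide the jaw along the clamp's x
- bay0 (a point): bay of the clamp (first, at the clamp's +y end): point on the base plate, 10 mm above the bench, where the centre of a punch's foot is when the punch stands against the fixed jaw in the middle of the bay
- bay1 (a point): bay of the clamp (middle): point on the base plate, 10 mm above the bench, where the centre of a punch's foot is when the punch stands against the fixed jaw in the middle of the bay
- bay2 (a point): bay of the clamp (last, at the clamp's -y end): point on the base plate, 10 mm above the bench, where the centre of a punch's foot is when the punch stands against the fixed jaw in the middle of the bay
- mallet: bystander: wooden mallet, 240 mm long, lying beyond the work; origin under its middle
- jar: bystander: closed amber glass jar, 52 mm wide, 55 mm tall; origin under its centre
- dish: bystander: small white ceramic dish, 68 mm wide, 24 mm tall; origin under its centre
- brush: bystander: bench brush, 170 mm long, lying flat; origin under its middle
- bezel: bystander: loose brass ring, 48 mm wide, 12 mm tall; origin under its centre
- cupcap: bystander: blue cap, 40 mm wide, 16 mm tall; origin under its centre
Not all that is in view belongs to the job. Several things have the shape of the rest; the one meant has the colours described above.

How it is judged:
By the outcome, as a careful person would: the job done as asked, in the order asked, and still so for the second after the job is handed in, with the robot touching nothing.
Of punch_long, punch_mid, punch_short only 2 to 3 are there at a start; the rules pass over those that are not, and their reading is None.
At some moment in a run one of punch_long, punch_mid, punch_short may be knocked a few centimetres aside while the robot is not near it.
It also fails if it takes over 210 s, if anything falls off the work surface, if the arm or the gripper's body presses on something with over 40 N, if the wrist force passes 120 N, or if a joint passes its speed limit or range.

## Robot

A 6-joint arm with a two-finger parallel gripper is mounted at the origin on the work surface. World frame = base frame: x ahead of the robot, y to its left, z up, the work surface at z = 0. Lengths are in m, angles in degrees, forces in N, time in s.
With the tool pointing down it reaches from about 0.325 to 0.9 m from the base axis. Payload 6.1 kg.
Tool frame: the origin (TCP) lies on the centre line of the jaws, within the pads' length; the fingertips stand 22 mm ahead of it and the grasp point (between the pads) lies 3 mm ahead of it (manip.tcp_to_tips is the distance from the TCP to the fingertips, in m); y points along the fingers, x is the direction in which the jaws open and shut, and the axes are right-handed (so a half turn about y gives the same grasp; the last joint's range is limited). The gripper opens to 87 mm and grips with 3 to 60 N. Pads are 19 mm wide; open, the fingers measure 117 mm over their backs; the gripper's body (75 mm by 190 mm) begins 51 mm behind the grasp point.
Start: joints at [56.087, 12.628, 87.462, -0, 79.91, -7.225], TCP at [0.281, 0.558, 0.218] pointing down, gripper open.
Joint ranges: [-170.65, 170.65], [-52.31, 119.04], [5.05, 147.46], [-71.25, 251.25], [11.57, 151.72], [-153.62, 153.62]. Speed limits (degrees/s): [147.25, 147.25, 172.46, 180, 180, 180].

## Interface

Orientations are given as [roll, pitch, yaw] about the fixed x, y, z axes, in that order (R = Rz(yaw) Ry(pitch) Rx(roll)).
In Python, from workcell import manip gives the robot as it stands. Calls block until the motion is done:
- manip.goto(position, orientation): joint-space move of the TCP to a pose.
- manip.line_to(position, v=0.15, frame=None): straight line of the TCP; frame=None keeps the orientation; v is the mean speed in m/s.
- manip.goto_joints(angles): joint-space move.
- manip.command_gripper(opening): finger opening in m; the grip force is fixed at half the most; returns when the fingers have stopped.
- manip.sleep(seconds).
- manip.solve_ik(position, orientation): joint angles nearest the present ones, or None.
- manip.camera(name): name is "side" or "top"; returns a dict with "img" (480x640x3 uint8, blue, green, red), "range_z" (480x640 float32, m along the optical axis (not along the pixel's ray), 0 where there is no reading), "fx", "fy", "cx", "cy" (pixels), "world_from_camera" (4x4, takes a point from camera to world coordinates). Camera axes: x right, y down, z forward; pixel columns grow to the right and rows downward; lengths in m; the calibration is good to about 2 mm. A picture is of the moment at which its call begins.
A pose or a line that the arm cannot do raises manip.IKError and nothing moves.
- manip.sign_off(): hands the job in, once; it reports no verdict.
Trained networks look in the newest picture that a camera, given by its name, has taken for a name from the list of things; names that differ only in an ending like _2 or _b are one class to them, and where a whole thing is asked for, a point or a joint stands for the part that bears it (a point fixed in the world has none). Each returns a list of dicts, best first, with "score" (0 to 1); they miss things now and then, are a little off and sometimes report something else, mostly with a low value. They report only what shows in the picture. A call takes as long as a camera call. They do not tell look-alikes from the thing itself.
- manip.boxes_of(camera, query): "point" ([x, y, z] in m, in the coordinates of the camera as it stood for that picture, good to about 4 mm: the middle of the surface that is visible of it).
Readings, each from a call of its own:
- manip.read_time(): time.
- manip.read_joint_positions(): joint angles.
- manip.read_qd(): joint speeds.
- manip.read_effort(): joint torques, N m.
- manip.read_position(): TCP position.
- manip.read_eef_rot(): TCP orientation.
- manip.read_ft_force(): force on the tool from outside, world axes, zero at the start.
- manip.read_torque(): the same for the moment, N m.
- manip.read_gripper_width(): finger opening in m.
Only numpy, scipy, OpenCV 4.12 (cv2) and the standard library are available. Lean on these libraries where they do the work, as an engineer would, in place of code of your own. Each camera call takes 0.05 s, during which the arm holds its last target. There are 200 camera calls.

## Working session

There is one attempt and no reset: what is moved stays moved. The work goes in short steps, each a Python script; the robot and the scene stay as the last script left them, time stands still between calls to the robot, and variables do not carry over. Pictures are saved under pics/ and viewed, on a budget of 14 in all, crops included, one or two more only if the job needs it, and the job is handed in when it is done.

```bash
ls; mkdir -p pics
cat > look.py <<'E'
import numpy as np, cv2
from workcell import manip
def cam(n, name=None):
    c=manip.camera(n)
    if name: cv2.imwrite('pics/'+name,c['img'])
    return c
def world(c,p):
    T=np.array(c['world_from_camera']); return T[:3,:3]@np.array(p)+T[:3,3]
def cloud(c):
    z=c['range_z']; v,u=np.indices(z.shape)
    P=np.stack([(u-c['cx'])*z/c['fx'],(v-c['cy'])*z/c['fy'],z],-1)
    T=np.array(c['world_from_camera']); W=P@T[:3,:3].T+T[:3,3]; W[z==0]=np.nan
    return W
def proj(c,w):
    T=np.array(c['world_from_camera']); p=T[:3,:3].T@(np.array(w)-T[:3,3])
    return p[0]/p[2]*c['fx']+c['cx'],p[1]/p[2]*c['fy']+c['cy']
E
python3 - <<'E'
from look import *
for n in ['top','side']:
    c=cam(n,n+'0.png'); print(n,np.round(c['world_from_camera'],3).tolist(),c['fx'])
    for q in ['punch_long','punch_mid','punch_short','rest','clamp','jaw_lug']:
        print(q,[(round(d['score'],2),world(c,d['point']).round(3).tolist(),np.round(proj(c,world(c,d['point']))).tolist()) for d in manip.boxes_of(n,q)][:4])
print(manip.read_time())
E
```

```text
pics
top [[0.019, -0.991, 0.13, 0.427], [-1.0, -0.019, 0.0, -0.015], [0.002, -0.13, -0.992, 1.21], [0.0, 0.0, 0.0, 1.0]] 470.8465473187856
punch_long [(0.75, [0.559, 0.238, 0.034], [221.0, 245.0]), (0.68, [0.594, -0.327, 0.012], [443.0, 236.0])]
punch_mid []
punch_short [(0.68, [0.516, -0.277, 0.014], [424.0, 267.0]), (0.43, [0.777, 0.084, 0.023], [285.0, 163.0]), (0.34, [0.372, -0.186, 0.014], [388.0, 323.0])]
rest [(0.96, [0.37, -0.354, 0.012], [455.0, 325.0]), (0.88, [0.469, -0.107, 0.009], [357.0, 284.0]), (0.87, [0.328, 0.198, 0.012], [234.0, 338.0])]
clamp [(0.85, [0.544, 0.237, 0.011], [223.0, 252.0])]
jaw_lug [(0.57, [0.563, 0.237, 0.033], [221.0, 243.0])]
side [[0.926, -0.208, 0.316, 0.302], [-0.378, -0.546, 0.748, -0.697], [0.017, -0.812, -0.584, 0.598], [0.0, 0.0, 0.0, 1.0]] 483.6813120418281
punch_long [(0.59, [0.597, -0.335, 0.014], [401.0, 398.0])]
punch_mid []
punch_short [(0.59, [0.521, -0.28, 0.016], [338.0, 385.0])]
rest [(0.92, [0.367, -0.341, 0.011], [249.0, 458.0]), (0.88, [0.823, -0.237, 0.012], [483.0, 317.0]), (0.66, [0.325, 0.175, 0.008], [160.0, 250.0]), (0.58, [0.466, -0.127, 0.01], [270.0, 329.0])]
clamp [(0.94, [0.545, 0.214, 0.016], [257.0, 218.0]), (0.69, [0.565, 0.232, 0.03], [263.0, 207.0])]
jaw_lug [(0.95, [0.568, 0.229, 0.031], [264.0, 207.0])]
0.7
```

View pics/top0.png

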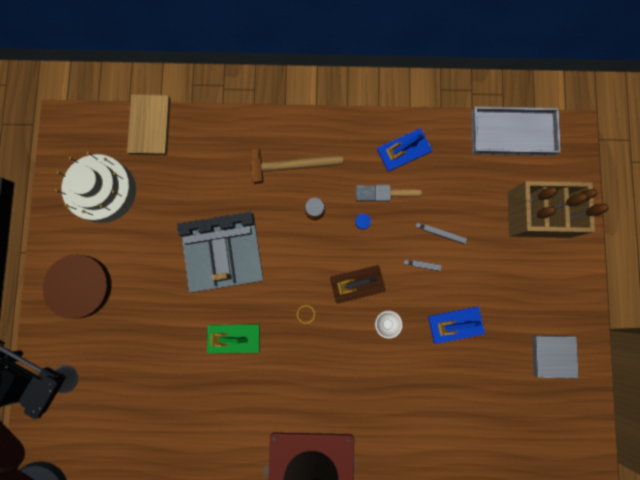

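View pics/side0.png

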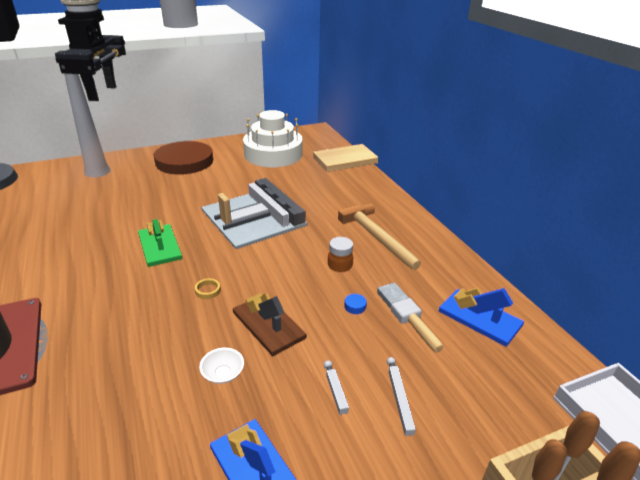

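Top view: the brown/brass rest is at (357,284), its low brass end to the left. The clamp is at (222,252) with its lug at (220,277). Two punches show, at (443,234) and (424,266). The blue and green rests are decoys. Next I'll measure the poses.

```bash
cat >> look.py <<'E'
def region(W,ctr,r,zlo,zhi):
    m=(np.hypot(W[...,0]-ctr[0],W[...,1]-ctr[1])<r)&(W[...,2]>zlo)&(W[...,2]<zhi)
    n,l,s,_=cv2.connectedComponentsWithStats(m.astype(np.uint8)); 
    k=1+np.argmax(s[1:,4]); return W[l==k]
def rect(P):
    (c,(w,h),a)=cv2.minAreaRect((P[:,:2]*1000).astype(np.float32))
    if w<h: w,h,a=h,w,a+90
    return np.round([c[0],c[1],w,h,(a+90)%180-90],1)
E
python3 - <<'E'
from look import *
cs={n:cam(n) for n in ['top','side']}
for n,c in cs.items():
    W=cloud(c); 
    z=W[...,2][(np.abs(W[...,2])<.02)&(np.abs(W[...,0]-.5)<.2)&(np.abs(W[...,1])<.3)]; print(n,'bench z',np.median(z),z.std())
    for nm,ct,r,lo,hi in [('long',(.594,-.327),.1,.005,.03),('short',(.516,-.277),.075,.005,.03),('rest',(.469,-.11),.085,.005,.02),('restall',(.469,-.11),.085,.005,.09),('clamp',(.545,.237),.15,.005,.02),('clampall',(.545,.237),.15,.005,.1),('jawtops',(.58,.237),.15,.034,.05),('lug',(.49,.237),.06,.06,.1)]:
        try:
            P=region(W,ct,r,lo,hi); print(nm,rect(P),'z',np.percentile(P[:,2],[5,50,95]).round(4),len(P))
        except Exception as e: print(nm,e)
c=cs['top'];
a=cv2.resize(c['img'][205:315,170:270],None,fx=5.5,fy=5.5,interpolation=cv2.INTER_CUBIC); b=cv2.resize(cs['side']['img'][280:440,225:430],(600,468),interpolation=cv2.INTER_CUBIC)
out=np.zeros((600,800,3),np.uint8); a=cv2.resize(a,(330,363)); out[:363,:330]=a; b=cv2.resize(b,(470,367)); out[:367,330:]=b
s=cv2.resize(cs['side']['img'][170:250,195:315],(345,230),interpolation=cv2.INTER_CUBIC); out[368:598,:345]=s
t=cv2.resize(c['img'][215:305,325:475],(380,228),interpolation=cv2.INTER_CUBIC); out[370:598,400:780]=t
cv2.imwrite('pics/crop1.png',out)
E
```

```text
top bench z -0.0007153772873336184 0.005304007108032901
long [ 603.5 -323.   136.    16.5   73.7] z [0.0074 0.0123 0.0162] 288
short [ 520.6 -273.6   93.8   14.3   81.9] z [0.0071 0.0118 0.0162] 202
rest [ 468.8 -108.9  130.1   69.4  -75. ] z [0.0069 0.0107 0.0148] 1138
restall [ 468.8 -108.9  130.1   69.4  -75. ] z [0.007  0.0115 0.0599] 1397
clamp [532.  237.4 194.7 157.9 -78.2] z [0.0058 0.009  0.0178] 2992
clampall [545.4 240.9 193.  184.5 -79.9] z [0.0062 0.012  0.043 ] 5065
jawtops [612.6 253.9 189.2  32.3 -79.8] z [0.036  0.0401 0.0437] 835
lug [478.  229.6  36.9  13.6 -79.3] z [0.0677 0.0741 0.0775] 96
side bench z 0.00034098677684613055 0.004709796515494367
long [ 603.7 -321.5  133.2   14.8   72.3] z [0.0074 0.0136 0.0154] 800
short [ 520.  -273.9   93.7   14.4   81.4] z [0.0068 0.0135 0.0154] 530
rest [ 467.9 -107.6  131.8   71.1  -74.9] z [0.008  0.0118 0.014 ] 1678
restall [ 467.9 -107.6  131.8   71.1  -74.9] z [0.0091 0.0125 0.0654] 2412
clamp [543.1 243.3 194.7 181.  -79.1] z [0.0074 0.0103 0.0185] 1812
clampall [543.2 243.7 196.  181.1 -79.3] z [0.0083 0.0194 0.0443] 4123
jawtops [600.3 252.5 191.6  55.  -79.7] z [0.0354 0.0417 0.0437] 978
lug [476.8 229.2  40.3  14.2 -75.9] z [0.0617 0.074  0.0778] 118
```

View pics/crop1.png

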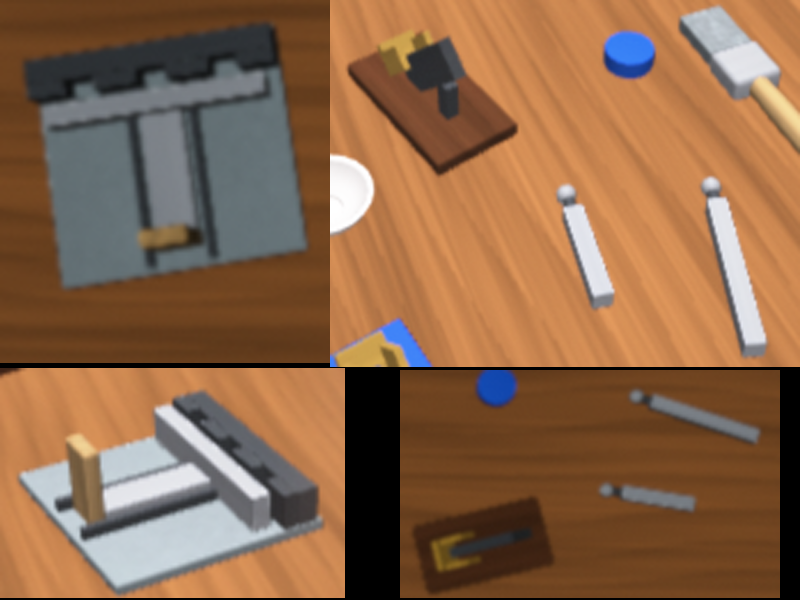

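Lengths 135 and 95 mm: these are punch_long and punch_short, and mid is absent. Both balls point to +y. Next: the rest's profile, IK checks for the planned grasps, and opening the jaw.

```bash
cat > open.py <<'E'
from rob import *
cx=ang(10.5); L=np.array([.4775,.2294,.067]); o=best([L+[0,0,.12],L],[0,0,-1],cx)
goto(L+[0,0,.12],o); manip.command_gripper(.045); line(L); f0=F()
manip.command_gripper(0.0); print('w',manip.read_gripper_width(),'f',(F()-f0).round(1))
p=np.array(manip.read_position()); 
for k in range(1,10):
    line(p-cx*.002*k,v=.03); f=(F()-f0)@cx; print(k,round(f,1),end=' ')
    if abs(f)>25: break
print((np.array(manip.read_position())-p)@cx)
manip.command_gripper(.045); print('F',F().round(1)); line(L-[.01,0,-.12]); goto([.45,0,.35],o)
c=cam('top','top2.png'); cam('side','side2.png')
for n in('top','side'):
    W=cloud(cam(n)); P=region(W,(.47,.229),.06,.06,.1); print('lug',rect(P))
    W=W.reshape(-1,3); W=W[np.isfinite(W).all(1)]
    l=(W-[.553,.243,0]); x=l@cx; y=l@ang(100.5)
    m=(np.abs(y)<.1)&(W[:,2]>.036)&(W[:,2]<.05)&(x>-.05)
    h,e=np.histogram(x[m]*1000,np.arange(0,100,2.)); print(n,'x',list(zip(e.astype(int),h)))
    k=m&(x>.05); print('fixed y range',np.percentile(y[k],[.5,99.5]).round(4),'x',np.percentile(x[k],[1,99]).round(4))
    if n=='top': np.save('clampW.npy',np.c_[x,y,W[:,2]][(np.abs(y)<.12)&(np.abs(x)<.12)])
print(manip.read_time())
E
python3 open.py
```

```text
w 0.013181834057547434 f [2.4 1.5 1.4]
1 3.1 2 2.6 3 6.4 4 14.0 5 20.8 6 28.6 -0.0058052858355410525
F [ 0.4  0.3 -0.7]
lug [471.1 228.7  35.2  13.8 -79.5]
top x [(np.int64(0), np.int64(0)), (np.int64(2), np.int64(0)), (np.int64(4), np.int64(0)), (np.int64(6), np.int64(0)), (np.int64(8), np.int64(0)), (np.int64(10), np.int64(0)), (np.int64(12), np.int64(0)), (np.int64(14), np.int64(13)), (np.int64(16), np.int64(54)), (np.int64(18), np.int64(56)), (np.int64(20), np.int64(48)), (np.int64(22), np.int64(55)), (np.int64(24), np.int64(55)), (np.int64(26), np.int64(51)), (np.int64(28), np.int64(52)), (np.int64(30), np.int64(45)), (np.int64(32), np.int64(3)), (np.int64(34), np.int64(0)), (np.int64(36), np.int64(0)), (np.int64(38), np.int64(0)), (np.int64(40), np.int64(0)), (np.int64(42), np.int64(0)), (np.int64(44), np.int64(24)), (np.int64(46), np.int64(42)), (np.int64(48), np.int64(38)), (np.int64(50), np.int64(37)), (np.int64(52), np.int64(45)), (np.int64(54), np.int64(43)), (np.int64(56), np.int64(56)), (np.int64(58), np.int64(53)), (np.int64(60), np.int64(58)), (np.int64(62), np.int64(5
[... 1396 characters left out ...]
nt64(54), np.int64(23)), (np.int64(56), np.int64(57)), (np.int64(58), np.int64(33)), (np.int64(60), np.int64(41)), (np.int64(62), np.int64(37)), (np.int64(64), np.int64(33)), (np.int64(66), np.int64(32)), (np.int64(68), np.int64(35)), (np.int64(70), np.int64(43)), (np.int64(72), np.int64(28)), (np.int64(74), np.int64(24)), (np.int64(76), np.int64(2)), (np.int64(78), np.int64(0)), (np.int64(80), np.int64(0)), (np.int64(82), np.int64(0)), (np.int64(84), np.int64(0)), (np.int64(86), np.int64(0)), (np.int64(88), np.int64(0)), (np.int64(90), np.int64(0)), (np.int64(92), np.int64(0)), (np.int64(94), np.int64(0)), (np.int64(96), np.int64(0))]
fixed y range [-0.0965  0.0971] x [0.0502 0.9426]
9.4667
```

```bash
cat > ph.py <<'E'
from rob import *
def punches():
    out={}
    C={n:cloud(cam(n)) for n in('top','side')}
    for nm in('punch_long','punch_short'):
        pts=[]
        for n in C:
            c=manip.boxes_of(n,nm)
            pts.append(c)
        out[nm]=pts
    return C,out
E
python3 - <<'E'
from rob import *
cx=ang(10.5); cy=ang(100.5)
for n in('top','side'):
    W=cloud(cam(n)).reshape(-1,3); W=W[np.isfinite(W).all(1)]
    l=W-[.5584,.244,0]; x=l@cx*1000; y=l@cy*1000
    m=(x>41)&(x<47.5)&(W[:,2]>.036)&(W[:,2]<.048)&(np.abs(y)<110)
    ys=np.sort(y[m]); g=np.split(ys,np.where(np.diff(ys)>8)[0]+1); print(n,[(round(a[0],1),round(a[-1],1),len(a)) for a in g])
    # face slope check
    m=(x>60)&(x<68)&(W[:,2]>.036)&(W[:,2]<.048); 
    m=(x>-30)&(x<-15)
    m=(W[:,2]>.036)&(W[:,2]<.048)&(np.abs(y)<80)&(x<36)&(x>0)
    bx=[(yy,np.percentile(x[m&(np.abs(y-yy)<10)],[3,97]).round(1).tolist()) for yy in(-70,-35,0,35,70)]; print(bx)
    for nm,ct,r in [('long',(.6036,-.322),.12),('short',(.520,-.274),.09)]:
        P=region(cloud(cam(n)),ct,r,.005,.03); print(nm,rect(P))
E
```

```text
top [(np.float64(-93.1), np.float64(-66.1), 27), (np.float64(-44.6), np.float64(-11.6), 35), (np.float64(10.0), np.float64(44.8), 34), (np.float64(66.8), np.float64(94.2), 28)]
[(-70, [10.3, 25.7]), (-35, [10.3, 25.6]), (0, [10.5, 26.0]), (35, [11.0, 25.5]), (70, [10.8, 25.3])]
long [ 603.9 -321.4  134.    14.5   72.2]
short [ 520.7 -274.    95.4   14.5   81.5]
side [(np.float64(-94.7), np.float64(-67.8), 27), (np.float64(-44.1), np.float64(-10.6), 26), (np.float64(10.2), np.float64(44.0), 22), (np.float64(66.9), np.float64(95.8), 18)]
[(-70, [10.0, 25.6]), (-35, [10.1, 26.1]), (0, [8.9, 24.9]), (35, [8.8, 24.7]), (70, [8.8, 25.1])]
long [ 603.7 -321.6  133.7   14.9   71.9]
short [ 519.9 -273.9   92.9   14.5   82. ]
```

View pics/side2.png

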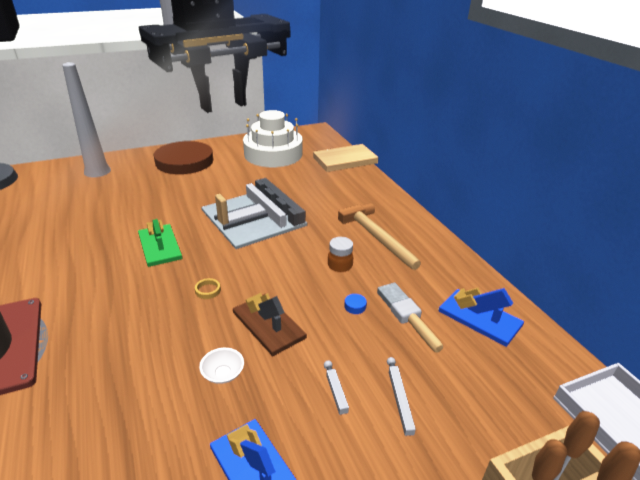

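Jaw is drawn open (the gap is visible at (275,205)), and the punches haven't moved. Now the long punch into the rest.

```bash
cat > job.py <<'E'
from rob import *
cx,cy=ang(10.5),ang(100.5); CO=np.array([.5584,.244,0])
rc=np.array([.4682,-.1080,0]); rx=ang(-75.); ry=ang(15.); Z=np.array([0,0,1.])
us=U(rx+Z); FOOT=rc-.039*rx+.0285*Z      # punch dir in rest, foot centre
def RO(d,z):
    d=U(d); z=U(z-np.dot(z,d)*d); return Ro.from_matrix(np.column_stack([np.cross(d,z),d,z])).as_euler('xyz',degrees=True)
def ok(ps,o): return all(manip.solve_ik([float(v) for v in p],[float(v) for v in o]) is not None for p in ps)
def find(ct,r,cams=('top','side')):
    rs=[rect(region(cloud(cam(n)),ct,r,.005,.03)) for n in cams]; print(rs); return np.mean(rs,0)
def to_rest(ct,r,length,s):
    m=find(ct,r); u=ang(m[4]); c=np.array([m[0],m[1],0])/1000
    assert abs(m[2]-length*1000)<6
    g=c+(s-length/2)*u+.024*Z; dn=-Z; dr=U(rx-Z)
    t=FOOT+us*(s+.003)-dr*(.017+.002)
    for sg in(1,-1):
        o1,o2=RO(dn,sg*u),RO(dr,sg*us)
        if ok([g,g+.2*Z],o1) and ok([t,t-.1*dr],o2): break
    else: raise SystemExit('no ik')
    goto(g+.1*Z,o1); manip.command_gripper(.04); line(g); manip.command_gripper(0); print('w',manip.read_gripper_width())
    line(g+.2*Z); print('w',manip.read_gripper_width())
    goto(t-.1*dr,o2); f0=F(); line(t-.012*dr,v=.1)
    for k in(.008,.005,.002,0): 
        line(t-k*dr,v=.02); f=F()-f0; print(k,f.round(1))
        if np.linalg.norm(f)>6: break
    manip.command_gripper(.04); manip.sleep(.5); line(t-.12*dr); print('t',manip.read_time())
E
python3 - <<'E'
from job import *
to_rest((.6038,-.3215),.12,.135,.060)
goto([.42,.12,.3],RO(-Z,rx))
c=cam('side'); t=cam('top')
a=cv2.resize(c['img'][260:400,200:360],(640,560),interpolation=cv2.INTER_CUBIC); cv2.imwrite('pics/rest1.png',a)
for n in(c,t):
    W=cloud(n).reshape(-1,3); W=W[np.isfinite(W).all(1)]; l=W-FOOT; y=l@ry; s=l@us; h=l@np.cross(us,ry)
    m=(np.abs(y)<.012)&(s>.03)&(s<.16)&(abs(h)<.02)
    print('max s',np.percentile(s[m],[95,99,100]).round(4),'h',np.percentile(h[m],[2,50,98]).round(4),'y',np.percentile(y[m],[2,98]).round(4),m.sum())
E
```

```text
[array([ 604.1, -322.2,  134.8,   14.7,   72.3]), array([ 603.5, -321.6,  133.8,   14.8,   72.5])]no ik
```

Run:
```python
from job import *
u=ang(72.4); c=np.array([.6038,-.3219,0])
for s in(.05,.06,.075):
  for tl in(-25,-15,0,15,25,35):   # tilt of tool in plane of u: d = normal rotated
    t_=np.radians(tl); dn=-Z*np.cos(t_)-u*np.sin(t_); 
    nr=U(rx-Z); dr=nr*np.cos(t_)-us*np.sin(t_)
    g=c+(s-.0675)*u+.007*Z-.017*dn; t=FOOT+us*(s+.003)-dr*.019
    r=[]
    for sg in(1,-1):
        o1,o2=RO(dn,sg*u),RO(dr,sg*us)
        r.append([ok([p],o) for p,o in((g,o1),(g+.2*Z,o1),(g+.1*Z,o1),(t,o2),(t-.1*dr,o2),(t-.06*dr,o2))])
    print(s,tl,[''.join('01'[x] for x in q) for q in r])
for sg in(1,-1):
    o=RO(-Z,sg*u); q=manip.solve_ik([.6,-.32,.1],list(map(float,o))); print(sg,q)
    p=FOOT+us*.06-nr*.08
    o=RO(nr,sg*us); q=manip.solve_ik([float(v) for v in p],list(map(float,o))); print(sg,p,q)
```

```text
0.05 -25 ['111011', '111011']
0.05 -15 ['111111', '111111']
0.05 0 ['111100', '000111']
0.05 15 ['111000', '000111']
0.05 25 ['111000', '000111']
0.05 35 ['111000', '000111']
0.06 -25 ['111011', '111011']
0.06 -15 ['111111', '101111']
0.06 0 ['111100', '000111']
0.06 15 ['111000', '000111']
0.06 25 ['111000', '000111']
0.06 35 ['111111', '000111']
0.075 -25 ['111011', '111011']
0.075 -15 ['111111', '101111']
0.075 0 ['111000', '000111']
0.075 15 ['111000', '000111']
0.075 25 ['111000', '000111']
0.075 35 ['111111', '000111']
1 [-34.71004165  25.61524354  84.20272451   0.          70.18203194
 -17.11004165]
1 [ 0.4544458  -0.05666864  0.12749495] None
-1 None
-1 [ 0.4544458  -0.05666864  0.12749495] [ 14.26921318  -0.20685367 124.19869756 -50.57796853  66.24646541
  25.07125141]
```

```bash
python3 - <<'E'
s=open('job.py').read()
a=s.index("    g=c+"); b=s.index("    goto(g+.1*Z,o1)")
s=s[:a]+"""    nr=U(rx-Z); B=.0195
    for tl,sg in [(t,q) for t in(-8,-11,-13,-15,-17,-20) for q in(1,-1)]:
        w=np.radians(tl); dn=-Z*np.cos(w)-u*np.sin(w); dr=nr*np.cos(w)-us*np.sin(w)
        g=c+(s-length/2)*u+.007*Z-B*dn; t=FOOT+us*(s+.003)+.002*-nr-B*dr
        o1,o2=RO(dn,sg*u),RO(dr,sg*us)
        if ok([g,g+.1*Z,g+.2*Z],o1) and ok([t+.006*nr,t,t-.06*nr,t-.1*nr,t-.13*nr],o2): break
    else: raise SystemExit('no ik')
    print('tilt',tl,sg)
"""+s[b:].replace('*dr','*nr')
open('job.py','w').write(s)
E
cat > r1.py <<'E'
from job import *
import sys
def check(name):
    goto([.42,.12,.3],RO(-Z,rx))
    c=cam('side'); t=cam('top')
    cv2.imwrite('pics/'+name,cv2.resize(c['img'][260:400,200:360],(640,560),interpolation=cv2.INTER_CUBIC))
    for n in(c,t):
        W=cloud(n).reshape(-1,3); W=W[np.isfinite(W).all(1)]; l=W-FOOT; y=l@ry; s=l@us; h=l@np.cross(us,ry)
        m=(np.abs(y)<.012)&(s>.03)&(s<.16)&(abs(h)<.02)
        print('max s',np.percentile(s[m],[95,99,100]).round(4),'h',np.percentile(h[m],[2,50,98]).round(4),'y',np.percentile(y[m],[2,98]).round(4),m.sum())
if __name__=='__main__':
    to_rest((.6038,-.3215),.12,.135,.060); check('rest1.png')
E
python3 r1.py
```

```text
[array([ 603.3, -323.5,  137.6,   14.5,   72. ]), array([ 603.8, -321.9,  133.6,   15.4,   72.4])]
tilt -8 1
w 0.001013379395190802
w 0.0003548847913582186
0.008 [ 0.6  0.9 -1. ]
0.005 [-0.9  0.4 -1.6]
0.002 [ 0.9  0.2 -0.4]
0 [ 1.2  0.9 -0.6]
t 21.7083Traceback (most recent call last):
  File "r1.py", line 12, in <module>
    to_rest((.6038,-.3215),.12,.135,.060); check('rest1.png')
                                           ~~~~~^^^^^^^^^^^^^
  File "r1.py", line 4, in check
    goto([.42,.12,.3],RO(-Z,rx))
    ~~~~^^^^^^^^^^^^^^^^^^^^^^^^
  File "rob.py", line 21, in goto
    def goto(p,o): manip.goto([float(v) for v in p],[float(v) for v in o])
                   ~~~~~~~~~~^^^^^^^^^^^^^^^^^^^^^^^^^^^^^^^^^^^^^^^^^^^^^
workcell.IKError: the arm cannot take that pose within its joint ranges
```

Missed the grasp (width ≈ 0). Looking at where the punch is now.

```bash
sed -i "s/goto(\[.42,.12,.3\],RO(-Z,rx))/goto([.42,.12,.3],best([[.42,.12,.3]],-Z,ry))/" r1.py
python3 - <<'E'
from job import *
goto([.42,.12,.3],best([[.42,.12,.3]],-Z,ry))
find((.60,-.32),.12); find((.52,-.274),.09)
c=cam('side'); cv2.imwrite('pics/s3.png',c['img'][250:480,180:520])
E
```

```text
[array([ 603.7, -321.9,  134.6,   20.6,   74.9]), array([ 603.6, -322.3,  133.5,   14.9,   72.2])]
[array([ 521.4, -273.8,   94.7,   16.9,   79.3]), array([ 520.1, -273.8,   94. ,   14.7,   81.4])]
```

View pics/s3.png

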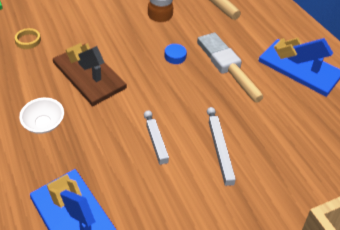

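Run:
```python
from job import *
print(manip.tcp_to_tips)
u=ang(72.3); w=np.radians(-8); dn=-Z*np.cos(w)-u*np.sin(w); c=np.array([.6037,-.322,0]); g=c+(.06-.0675)*u+.007*Z-.0195*dn
o=RO(dn,u); goto(g+.1*Z,o); manip.command_gripper(.04); f0=F(); line(g,v=.1); manip.sleep(.3)
print(g,manip.read_position(),(F()-f0).round(1),manip.read_gripper_width())
c=cam('side'); cv2.imwrite('pics/s4.png',cv2.resize(c['img'][300:450,320:480],(640,600),interpolation=cv2.INTER_CUBIC))
```

```text
0.022
[ 0.60059464 -0.33173037  0.02631023] [ 0.60086871 -0.33191945  0.02687622] [-0.2  0.2  0.1] 0.040089348365587196
```

View pics/s4.png

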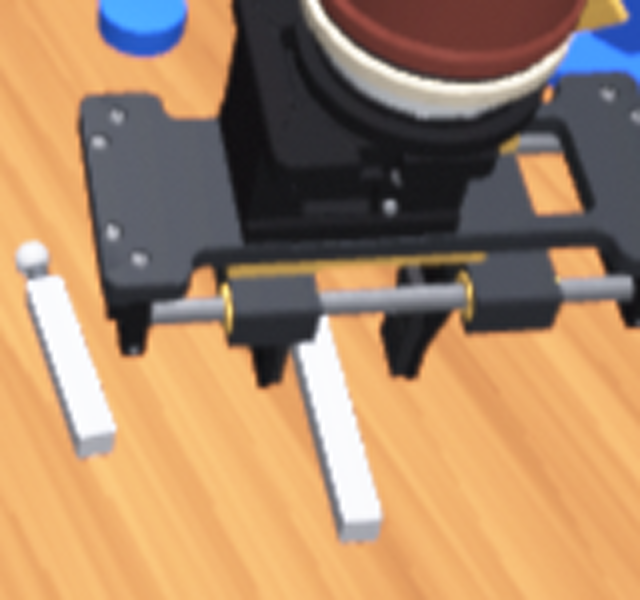

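Run:
```python
from job import *
u=ang(72.3); w=np.radians(-8); dn=-Z*np.cos(w)-u*np.sin(w)
p=np.array(manip.read_position()); f0=F(); line(p-.0035*Z,v=.03); print((F()-f0).round(1))
for o in(.03,.022,.018,.014,.010): 
    manip.command_gripper(o); print(o,manip.read_gripper_width(),(F()-f0).round(1))
c=cam('side'); cv2.imwrite('pics/s5.png',cv2.resize(c['img'][300:450,320:480],(640,600),interpolation=cv2.INTER_CUBIC))
```

```text
[ 0.3 -0.3 -0.8]
0.03 0.03047706187176245 [-0.   0.9 -1.4]
0.022 0.022216144125610765 [-0.3  1.  -0.5]
0.018 0.01835969323475824 [ 0.   0.3 -0.5]
0.014 0.014253486671736239 [-0.6  0.6 -0.7]
0.01 0.010185217391822668 [ 0.  -0.2 -1.1]
```

View pics/s5.png

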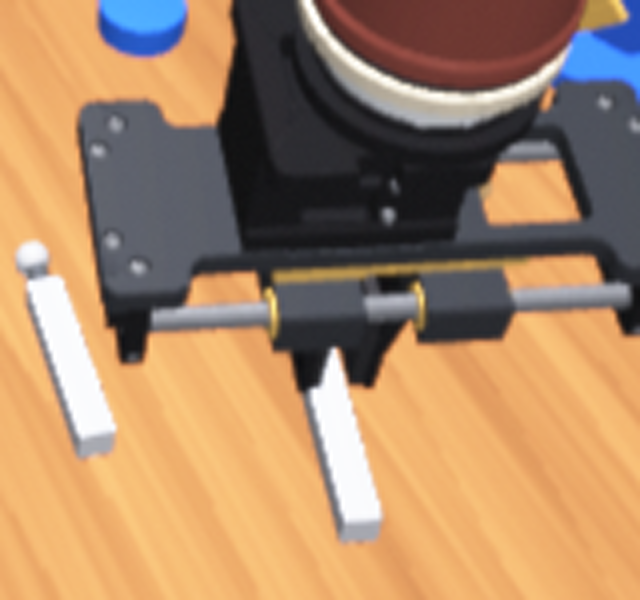

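Run:
```python
from job import *
p=np.array(manip.read_position()); R=Ro.from_euler('xyz',manip.read_eef_rot(),degrees=True).as_matrix()
print(p,manip.read_eef_rot()); print(R.round(2))
c=cam('side')
for k in(0,.022): q=p+k*R[:,1]; u,v=proj(c,q); print(q.round(4),(u-320)*4,(v-300)*4)
W=cloud(c); img=c['img'].sum(2)
# dark pixels near tips
for v in range(384,402,2): print(v,[(u,W[v,u].round(3).tolist()) for u in(396,398,411,413) if img[v,u]<150])
```

```text
[ 0.60074749 -0.33189701  0.02322284] [-8.20024422e+01 -7.69491945e-04 -1.77024704e+01]
[[ 0.95  0.04  0.3 ]
 [-0.3   0.13  0.94]
 [ 0.   -0.99  0.14]]
[ 0.6007 -0.3319  0.0232] 329.8460915366736 368.20841504708505
[ 0.6017 -0.329   0.0014] 320.6944599893409 399.0972171212952
384 [(396, [0.557, -0.37, 0.105]), (398, [0.56, -0.37, 0.104]), (411, [0.601, -0.346, 0.057]), (413, [0.603, -0.347, 0.058])]
386 [(396, [0.558, -0.369, 0.099]), (398, [0.561, -0.369, 0.098]), (411, [0.601, -0.347, 0.053]), (413, [0.605, -0.346, 0.052])]
388 [(396, [0.581, -0.34, 0.051]), (398, [0.584, -0.342, 0.052]), (411, [0.603, -0.346, 0.047]), (413, [0.605, -0.347, 0.048])]
390 [(396, [0.582, -0.34, 0.046]), (398, [0.585, -0.34, 0.045]), (411, [0.605, -0.344, 0.041]), (413, [0.606, -0.347, 0.043])]
392 [(396, [0.583, -0.339, 0.04]), (398, [0.586, -0.341, 0.041]), (411, [0.604, -0.346, 0.038]), (413, [0.608, -0.346, 0.037])]
394 [(396, [0.584, -0.34, 0.036]), (398, [0.588, -0.338, 0.033]), (411, [0.606, -0.345, 0.032])]
396 [(396, [0.586, -0.338, 0.029])]
398 []
400 []
```

The depth image puts the fingertips about 25 mm higher than the TCP reading implies. I'll calibrate by touch: descend gently onto the punch top (z = 14 mm).

Run:
```python
from job import *
p=np.array(manip.read_position()); f0=F()
for k in range(1,30):
    try: line(p-.001*k*Z,v=.02)
    except manip.IKError as e: print(e); break
    f=F()-f0
    if abs(f[2])>4: break
print(k,manip.read_position(),f.round(1)); 
line(p+.03*Z); print(manip.read_position(),(F()-f0).round(1))
find((.60,-.32),.12,('side',))
```

```text
13 [ 0.60092931 -0.33197225  0.01074817] [-1.1  1.3  4.7]
[ 0.60117196 -0.33220793  0.05373375] [ 0.7 -0.1 -0.3]
[array([ 600.6, -331.6,  112.3,   15. ,   72.2])]
```

Run:
```python
from job import *
nr=U(rx-Z)
for nm,pp,d,a in[('down',[.48,-.05,.25],-Z,ry),('nr',[.48,-.05,.25],nr,ry),('nr90',[.48,-.0,.3],U(ang(-60)-.3*Z),ry),('back',[.48,-.1,.25],U(-rx-Z),ry)]:
    o=best([pp],d,a)
    if o is None: print(nm,'noik'); continue
    goto(pp,o); manip.command_gripper(.04) ; manip.sleep(.3)
    p=np.array(manip.read_position()); R=Ro.from_euler('xyz',manip.read_eef_rot(),degrees=True).as_matrix()
    for n in('side','top'):
        W=cloud(cam(n)).reshape(-1,3); W=W[np.isfinite(W).all(1)]; l=(W-p)@R
        m=(abs(l[:,0])<.045)&(abs(l[:,2])<.04)&(l[:,1]>-.06)&(l[:,1]<.06)
        q=l[m]
        if len(q)<5: print(nm,n,'few'); continue
        y=np.sort(q[:,1]); t=q[q[:,1]>y[-1]-.02]
        print(nm,n,len(q),'tip y',y[[-1,-4]].round(4),'x',np.percentile(t[:,0],[0,25,50,75,100]).round(3),'z',np.percentile(t[:,2],[0,50,100]).round(3))
```

```text
down side 876 tip y [-0.004  -0.0047] x [-0.032 -0.029 -0.001  0.02   0.029] z [-0.012 -0.006  0.013]
down top few
nr side 903 tip y [-0.005  -0.0051] x [-0.031 -0.029 -0.021  0.02   0.029] z [-0.014 -0.006  0.014]
nr top 212 tip y [-0.0022 -0.0035] x [-0.03  -0.025  0.019  0.023  0.028] z [-0.012 -0.009  0.01 ]
nr90 noik
back side 19 tip y [-0.0158 -0.0191] x [0.019 0.023 0.024 0.025 0.027] z [-0.01  -0.009 -0.007]
back top 283 tip y [-0.0041 -0.0052] x [-0.03  -0.025  0.019  0.023  0.028] z [-0.006  0.009  0.012]
```

A consistent fault along the tool axis: the real tips are 26 mm behind nominal (touch and both cameras agree), so I'll compensate with +26 mm along the tool. Retrying.

```bash
sed -i "s/B=.0195/B=.0190-DT/; s/^rc=/DT=.026; rc=/" job.py
sed -i "s/manip.command_gripper(0); print('w',manip.read_gripper_width())/manip.command_gripper(0); wd=manip.read_gripper_width(); print('w',wd)\n    if wd<.011: manip.command_gripper(.04); line(g+.1*Z); raise SystemExit('missed')/" job.py
python3 r1.py
```

```text
[array([ 614.7, -288. ,   61.2,   14.9,   70.7]), array([ 603.7, -321.2,  134.4,   14.9,   72.4])]Traceback (most recent call last):
  File "r1.py", line 12, in <module>
    to_rest((.6038,-.3215),.12,.135,.060); check('rest1.png')
    ~~~~~~~^^^^^^^^^^^^^^^^^^^^^^^^^^^^^^
  File "job.py", line 12, in to_rest
    assert abs(m[2]-length*1000)<6
           ^^^^^^^^^^^^^^^^^^^^^^^
AssertionError
```

Top view occluded by the arm; move aside first.

```bash
sed -i "s/    m=find(ct,r); u/    goto([.42,.12,.3],best([[.42,.12,.3]],-Z,ry)); m=find(ct,r); u/" job.py; python3 r1.py
```

```text
[array([ 603.8, -322.1,  134.2,   15.2,   72.4]), array([ 603.8, -321.5,  132.5,   15.2,   72.1])]
tilt -8 1
w 0.013949711198221715
w 0.013723189071598568
0.008 [ 0.  -0.7 -0.1]
0.005 [-1.2  0.3  0.9]
0.002 [-1.6 -0.5  1.8]
0 [-1.2 -0.1  0.7]
t 52.2083
max s [0.1325 0.1341 0.1349] h [-0.0193 -0.0021  0.0084] y [-0.0091  0.0043] 433
max s [0.1315 0.1335 0.1337] h [-0.0018  0.0057  0.0091] y [-0.008   0.0052] 206
```

View pics/rest1.png

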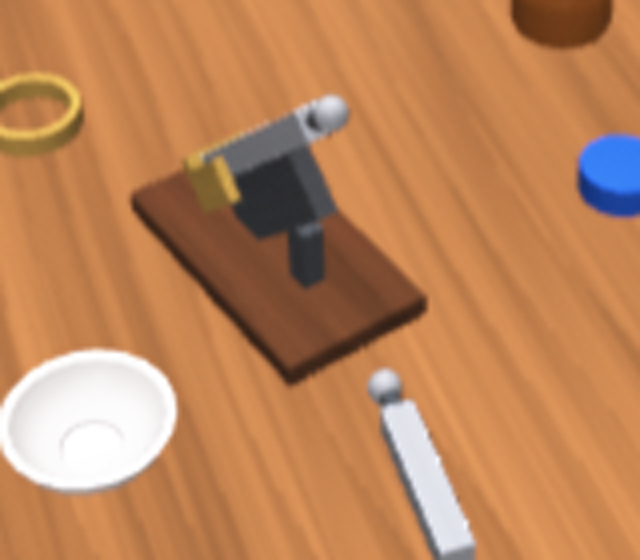

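The long punch lies in the rest, its foot on the stop: ball end measured at s = 134 mm, with the released punch at (265,145) in the crop. Now the axial regrasp, then standing it in the bay at the clamp's −y end.

```bash
cat > stand.py <<'E'
from job import *
def stand(length,s,bayy,yo=-.0018,ho=.001):
    n=np.cross(us,ry); assert n[2]>0
    dg=-us; K=DT-.003; g=FOOT+us*s+ry*yo+n*ho+K*dg
    foot=CO+cx*.039+cy*bayy+Z*.010; t=foot+Z*(s-K)
    o1=best([g,g-.06*dg,g-.11*dg],dg,ry); assert o1 is not None
    goto(g-.11*dg,o1); manip.command_gripper(.035); f0=F(); line(g,v=.1); print('contact',(F()-f0).round(1))
    manip.command_gripper(0); print('w',manip.read_gripper_width())
    line(g+.06*us,v=.1); manip.sleep(.2); w=manip.read_gripper_width(); print('w',w); assert w>.011
    o2=best([t,t+.02*Z,t+.12*Z,t+.02*cx],-Z,cx)
    if o2 is None: print('cy'); o2=best([t,t+.02*Z,t+.12*Z,t+.02*cx],-Z,cy)
    line(np.array(manip.read_position())+.08*Z)
    goto(t+.12*Z,o2); manip.sleep(.3)
    C=cam('side'),cam('top')
    for c in C:
        W=cloud(c).reshape(-1,3); W=W[np.isfinite(W).all(1)]; l=W-(foot+.12*Z); m=(np.hypot(l[:,0],l[:,1])<.014)&(abs(l[:,2]-.02)<.03); 
        if m.sum()>5: print('held pts x',np.percentile(l[m]@cx,[2,50,98]).round(4),'y',np.percentile(l[m]@cy,[2,50,98]).round(4),'zmin',l[m][:,2].min().round(4))
    f0=F(); line(t+.012*Z,v=.1)
    for k in np.arange(.010,-.0061,-.001):
        line(t+k*Z,v=.02); f=F()-f0
        if f[2]>4: break
    print('down',round(k,3),f.round(1),manip.read_position())
    if k>.007: return 'high contact: stopped'
    line(t+(k+.0005)*Z,v=.02); b=np.array(manip.read_position()); f1=F()
    for j in np.arange(.001,.0081,.001):
        line(b+j*cx,v=.02); f=(F()-f1)@cx
        if f<-5: break
    print('push',round(j,3),round(f,1))
    line(b+(j-.001)*cx,v=.02)
    manip.command_gripper(.035); manip.sleep(.3); p=np.array(manip.read_position()); line(p+.13*Z,v=.1); print('t',manip.read_time())
def view(name):
    goto([.42,-.12,.35],best([[.42,-.12,.35]],-Z,ry)); c=cam('side'); t=cam('top')
    a=cv2.resize(c['img'][150:250,190:310],(480,400),interpolation=cv2.INTER_CUBIC); b=cv2.resize(t['img'][205:305,180:260],(320,400),interpolation=cv2.INTER_CUBIC); cv2.imwrite('pics/'+name,np.hstack([a,b]))
    for n in(c,t):
        W=cloud(n).reshape(-1,3); W=W[np.isfinite(W).all(1)]; l=W-CO; x=l@cx;y=l@cy
        for by in(-.055,.055):
            m=(x>.02)&(x<.06)&(abs(y-by)<.02)&(W[:,2]>.05)&(W[:,2]<.2)
            if m.sum()>5: print(by,'x',np.percentile(x[m],[3,97]).round(4),'y',np.percentile(y[m],[3,97]).round(4),'top z',W[m,2].max().round(4))
if __name__=='__main__':
    print(stand(.135,.097,-.055)); view('st1.png')
E
python3 stand.py
```

```text
contact [ 1.8  0.3 -0.4]
w 0.014070507443972402
w 0.013732759284951256
held pts x [-0.0092 -0.0049  0.0049] y [-0.0088 -0.0055  0.0073] zmin -0.0012
down -0.001 [-2.1 -1.2  7.2] [0.60737969 0.19717178 0.08443891]
push 0.007 -5.4
t 70.3583
None
-0.055 x [0.0359 0.0502] y [-0.0629 -0.0476] top z 0.1456
-0.055 x [0.0364 0.0493] y [-0.0628 -0.0497] top z 0.1466
```

View pics/st1.png

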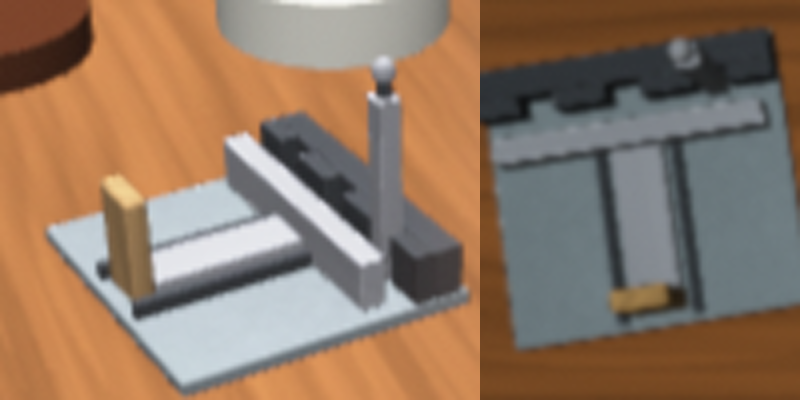

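The long punch stands upright against the fixed face (x = 36–50 mm, top at 145.6 mm). Now the short punch.

```bash
cat > r2.py <<'E'
from job import *
from r1 import check
goto([.42,.12,.3],best([[.42,.12,.3]],-Z,ry))
c=cam('side'); b=[d for d in manip.boxes_of('side','punch_short') if d['score']>.4]
ps=[world(c,d['point']) for d in b]; print(ps)
p=min(ps,key=lambda q:np.hypot(q[0]-.52,q[1]+.274)) if ps else np.array([.52,-.274])
if np.hypot(p[0]-.52,p[1]+.274)>.1: p=np.array([.52,-.274])
to_rest(p[:2],.085,.095,.046); check('rest2.png')
E
python3 r2.py
```

```text
[array([ 0.48419572, -0.24385764,  0.01377763])]
[array([ 483.6, -239.2,   95.4,   14.1,   87.3]), array([ 483.1, -239.7,   93.3,   14.7,   87.5])]
tilt -8 1
w 0.013443587880330786
w 0.013552663817934487
0.008 [ 1.  -0.5 -0.2]
0.005 [-0.2 -0.  -0.7]
0.002 [ 1.3 -0.3 -0.4]
0 [ 0.6  0.2 -0.7]
t 84.2833
max s [0.0927 0.0942 0.0946] h [-0.0194 -0.0044  0.0083] y [-0.0087  0.0045] 338
max s [0.0928 0.095  0.096 ] h [-0.004   0.0056  0.0097] y [-0.008   0.0053] 127
```

View pics/rest2.png

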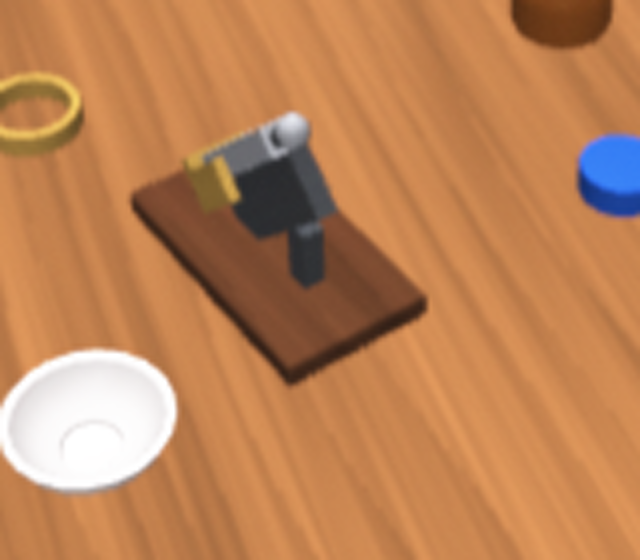

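The short punch had been knocked aside but was found; it now lies in the rest, foot on the stop (end at s = 94.5 mm). Standing it at the +y end bay.

Run:
```python
from stand import *
print(stand(.095,.062,.055)); view('st2.png')
```

```text
contact [-0.6 -0.8  0.2]
w 0.01368023076163668
w 0.013975466183744699
held pts x [-0.0091 -0.0035  0.0078] y [-0.0101 -0.0058  0.0066] zmin -0.0003
down -0.001 [-3.5 -0.2  8.6] [0.58712044 0.30535044 0.04950891]
push 0.007 -5.3
t 102.6333
None
-0.055 x [0.0358 0.05  ] y [-0.0625 -0.0476] top z 0.1454
0.055 x [0.0361 0.0497] y [0.0475 0.0614] top z 0.1052
-0.055 x [0.036  0.0493] y [-0.0631 -0.0499] top z 0.1439
0.055 x [0.0369 0.05  ] y [0.0468 0.0597] top z 0.1067
```

View pics/st2.png

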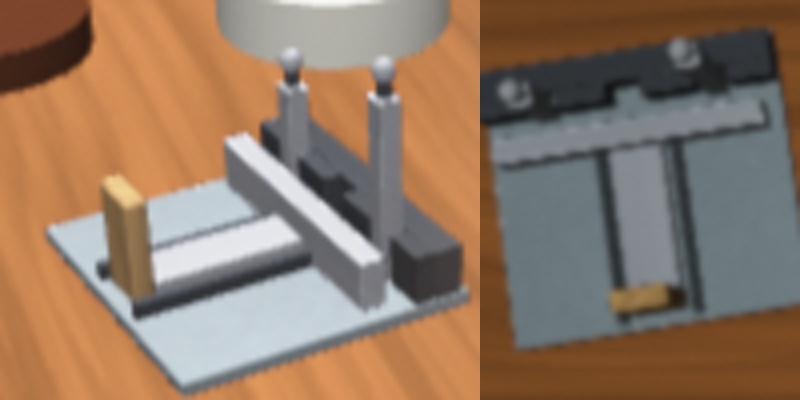

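Both punches stand. Now pinching the lug and sliding the jaw shut.

```bash
cat > close.py <<'E'
from stand import *
L=CO-.0895*cx+.041*Z; L[:2]=(L[:2]+[.4703,.2281])/2; print(L)
o=best([L+.12*Z,L,L+.015*cx],-Z,cx); goto(L+.12*Z,o); manip.command_gripper(.045); line(L,v=.1); f0=F()
manip.command_gripper(0); print('w',manip.read_gripper_width(),(F()-f0).round(1)); p=np.array(manip.read_position())
for k in np.arange(.001,.0221,.001):
    line(p+k*cx,v=.03); f=(F()-f0)@cx; print(round(f,1),end=' ')
    if f<-32: break
print('moved',(np.array(manip.read_position())-p)@cx, k, 'w',manip.read_gripper_width())
manip.command_gripper(.045); manip.sleep(.2); q=np.array(manip.read_position()); line(q+.14*Z,v=.1)
view('end.png')
for n in('side','top'):
    W=cloud(cam(n)); print('lug',rect(region(W,(.48,.23),.06,.06,.1)))
    W=W.reshape(-1,3); W=W[np.isfinite(W).all(1)]; l=W-CO; x=l@cx;y=l@cy; m=(W[:,2]>.036)&(W[:,2]<.046)&(abs(y)<.08)&(x>.0)&(x<.038)&(abs(abs(y)-.055)>.015)
    print('jaw x',np.percentile(x[m],[3,97]).round(4))
print(manip.read_time())
E
python3 close.py
```

```text
[0.47034934 0.22789496 0.041     ]
w 0.013915144294431721 [ 6.9  1.6 -6.5]
-1.2 -3.2 -3.7 -4.0 -3.0 -3.8 -2.6 -3.4 -4.2 -3.4 -5.9 -10.1 -14.1 -18.5 -20.9 -26.3 -28.4 -32.2 moved 0.01033489405352678 0.018000000000000002 w 0.01380694320542614
-0.055 x [0.0361 0.05  ] y [-0.0627 -0.047 ] top z 0.1454
0.055 x [0.0364 0.0492] y [0.0464 0.0611] top z 0.1063
-0.055 x [0.0365 0.049 ] y [-0.0628 -0.0497] top z 0.1457
0.055 x [0.0367 0.0494] y [0.0465 0.0593] top z 0.1056
lug [480.7 228.7  38.5  14.  -79. ]
jaw x [0.02  0.036]
lug [482.  229.4  35.2  14.3 -83.3]
jaw x [0.021  0.0363]
117.2667
```

View pics/end.png

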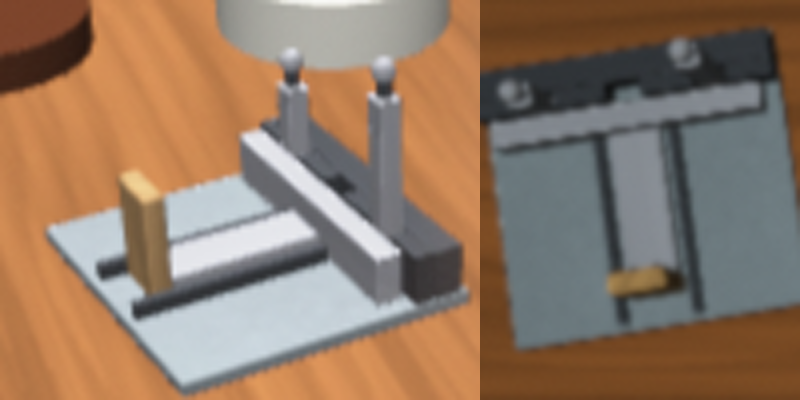

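The jaw travelled 10.3 mm (12.5 → about 2 mm) and bears on both punches with about 30 N. Handing in.

```bash
python3 -c "
from workcell import manip
print(manip.read_ft_force()); print(manip.sign_off())"
```

```text
[ 1.78479246 -0.05099283 -0.15082225]
the job is handed in; nothing more can be done
None
```

The job is done and handed in at about 117 s: the jaw was opened, both punches on the bench were stood in the clamp in order, and the jaw was closed on them.

- **Punches:** only the long and short ones were there; I saw no mid punch. Each was laid in the wood-and-brass rest, released with its foot on the stop, then regripped along its axis and stood ball up. The long one is in the bay at the clamp's −y end and the short one at the +y end.
- **Jaw:** opening it ended at a hard stop. Closing it took 10.3 mm of travel and about 32 N, which leaves about 2 mm of opening, the value for a punch clamped flat.
- **Last checks:** both cameras show the two punches upright against the fixed face (shanks at x ≈ 36–50 mm, tops at about 145 and 106 mm) with the jaw face against them. The robot is clear of everything.

**What went wrong or disagreed:**
- **Tool offset:** the real fingertips sit about 26 mm behind where the stated tool frame puts them. My first grasp of the long punch closed on air, so the arm went through the rest motion once with an empty gripper. Touch and both cameras agreed on the offset, and I corrected for it.
- **Touch test:** finding that offset meant pressing lightly on the long punch, at about 5 N. It did not move.
- **Knocked punch:** the short punch was shifted a few centimetres during the run, and I measured it again before gripping it.
- **Not checked:** I did not measure the other bench items again at the end. No force reading suggested the arm had touched any of them.

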